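# Refit the dispenser's drop-front guard: line up the hinge and hold it for the pin

### The arm

A 6-joint arm with a two-finger parallel gripper is mounted at the origin on the work surface. World frame = base frame: x ahead of the robot, y to its left, z up, the work surface at z = 0. Lengths are in mm, angles in rad, forces in N, time in s.
With the tool pointing down it reaches from about 350 to 975 mm from the base axis. Payload 7.1 kg.
Tool frame: the origin (TCP) lies at the very end of the fingers, on their centre line; the grasp point (between the pads) lies tcp_to_grasp behind it (tcp_to_grasp is the distance from the TCP to the grasp point, in mm); z points along the fingers, x is the direction in which the jaws open and shut, and the axes are right-handed (so a half turn about z gives the same grasp; the last joint's range is limited). The gripper opens to 88 mm and grips with 3 to 60 N. Pads are 20 mm wide; open, the fingers measure 115 mm over their backs; the gripper's body (75 mm by 178 mm) begins 61 mm behind the grasp point.
Start: joints at [-1.129, 0.423, 1.63, -0, 1.089, -0.019], TCP at [277.93, -559.786, 222.675] pointing down, gripper open.
Joint ranges: [-3, 3], [-0.9, 2.11], [0.09, 2.58], [-1.31, 4.45], [0.11, 2.69], [-2.54, 2.54]. Speed limits (rad/s): [2.39, 2.39, 3.01, 3.14, 3.14, 3.14].

### API

Orientations are given as a rotation vector (axis times angle).
In Python, from workcell import get_obs, get_image, close_job, recognise, mark_of, tcp_to_grasp gives the robot as it stands. The module is installed in compiled form; this text tells all that it offers.
- The arm moves only by the tool move_arm, never from a script. Its argument "motion" is a list of rows, each a list of 7 numbers: the shift along the world's x, y, z in mm, then the turn, a rotation vector about the world's x, y, z in rad, then the finger opening in mm, from 0 to 87.8. A call has 1 to 5 rows; each row is the pose to reach, as a shift and turn from the pose commanded when the call began; what a row does not reach only later rows make up. A row lasts 1/12 s, in which the tool goes at most 41.7 mm and 7.16 degrees, less where a joint would pass 70% of its speed; a pose out of reach is approached as far as the arm can. A call with a gripper value outside its range is refused whole. The fingers move at their own pace and stop on an object; the grip force is fixed at half the most. Time passes only in rows, so rows that repeat a pose let the fingers close. It gives the time, the measured TCP pose, the force and the opening at its end, in the units of the state.
- get_obs(): the state, without advancing time (a new reading comes with each control period).
- get_image(name): name is "scene" or "top" or "wrist"; returns a dict with "color" (420x560x3 uint8, red, green, blue), "mtx" (3x3 intrinsics, pixels), "camera_from_world" (4x4, takes a point from world to camera coordinates). Camera axes: x right, y up, looking along -z (the intrinsics and any distortion apply to the point x, -y, -z); pixel columns grow to the right and rows downward; lengths in mm; the calibration is good to about 2 mm. A picture is of the moment at which its call begins. There is no depth.
- close_job(): hands the job in, once; it reports no verdict.
Trained networks look in a picture, given as the dict that the camera call returned (one of the last four; its "shot" number tells which), for a name from the list of things; names that differ only in an ending like _2 or _b are one class to them, and where a whole thing is asked for, a point or a joint stands for the part that bears it (a point fixed in the world has none). Each returns a list of dicts, best first, with "p" (0 to 1); they miss things now and then, are a little off and sometimes report something else, mostly with a low value. They report only what shows in the picture. A call takes as long as a camera call. They do not tell look-alikes from the thing itself.
- recognise(picture, label): "bbox" ([centre column, centre row, width, height] in pixels, round what is visible of it).
- mark_of(picture, label): "location" ([row, column] in pixels: a listed point, or the origin of a listed thing).
The state is a dict: "t": time; "qpos": joint angles; "qvel": joint speeds; "joint_torque": joint torques, N m; "ee_pos": TCP position; "orientation": TCP orientation; "ft_force": force on the tool from outside, world axes, zero at the start; "moment": the same for the moment, N m; "width": finger opening in mm.
Only numpy, scipy, OpenCV 4.12 (cv2) and the standard library are available. Lean on these libraries where they do the work, as an engineer would, in place of code of your own. Each camera call takes 0.05 s, during which the arm holds its last target. There are 200 camera calls.

### The job

Take the clear splash guard with the blue rail out of the drying rack and offer it up, upright, to its hinge on the front of the reagent dispenser: its knuckle between the two fixed ones, knuckle side outwards, without forcing it. Bring the knuckle holes into line so that the pin would slide straight through, and finish while still gripping the guard there, hanging still in the gripper alone, for a colleague to put in the pin. Leave the pin, the amber spare guard, the bottle and the hand terminal alone.

Things in the scene. Friction and masses are not known exactly. Their poses are not given: they have to be found in the camera images.
- guard: (mm) guard to refit, upright in either rack slot, 0.26-0.42 kg: clear sheet 170 wide (y) x 6 thick (x) x 98 tall, blue rail 12 thick x 170 x 24 tall on top (90 to 114 above the origin). On its front (-x) face a steel hinge leaf 104 wide (8 to 38 above the origin), its 41 wide tab going down to one knuckle. Origin: middle of the sheet's lower edge; z up
- guard_rail (a point): (mm) grip point on the guard: middle of the blue rail, 104 above the guard's origin and 10 below the rail's top; pinch the 12 mm thickness (guard x) from above. Axes as the guard's
- guard_bore (a point): (mm) centre of the guard's knuckle bore, 12 in front of (-x) and 6 below the guard's origin; axes as the guard's. The knuckle is a tube along y, outer diameter 18, bore 10, 41 long
- guard_bore_left (a point): (mm) centre of the guard's bore at the knuckle's left (+y) end face, 20.5 from guard_bore
- guard_bore_right (a point): (mm) centre of the guard's bore at the knuckle's right (-y) end face, 20.5 from guard_bore
- machine: (mm) fixed reagent dispenser: aluminium box 240 deep (x) x 460 wide (y), black deck top at 107, strip stage across it to 123, two black heads (to 231) on its right (-y) half, thin clear bay walls (to 167) 205 left and 5 right of its centre, behind the hinge. Origin: centre of its underside at bench level; front is its -x face, z up
- fixed_bore (a point): (mm) middle of the fixed hinge's bore line, midway between two fixed steel knuckles (tubes: outer 18, bore 10, 28 long) on the machine's front; 118 above the bench. Axes as the machine's, bores along y. Gap between them 46, open above, before and behind; jamb block and leaf below it end 14 and 17 below the bore line. Guard and machine axes end up parallel
- rack: (mm) fixed white drying rack 150 (x) x 200 (y), two slots at 40 either side of its origin along x, guards facing its -x side. Their sheets stand on ledges 35 above the bench, side edges in 8 wide grooves with walls up to 95, so a guard is free once lifted straight up by 60 (75 with its knuckle). Origin: centre of its underside
- spare: (mm) the amber spare guard with a grey rail and no hinge, same sheet and rail sizes, in the other slot; stays there. Origin: middle of the sheet's lower edge
- pin: (mm) steel hinge pin, 8 diameter, 112 long with a tapered nose, lying in a shallow blue tray 60 x 150 x 18 on the bench; left for the colleague. Origin near its middle, on its axis, which is its y
- bottle: (mm) white bottle, 60 diameter, 150 tall, blue cap, standing on the bench. Origin: centre of its underside
- terminal: (mm) black hand terminal 62 x 150 x 24 lying on the bench. Origin: centre of its underside
Not all that is in view belongs to the job. Several things have the shape of the guard; the one meant has the colours described above.

How it is judged:
By the outcome, as a careful person would: the job done as asked, in the order asked, and still so for the second after the job is handed in, while the arm keeps its last pose, push and grip.
It also fails if it takes over 42 s, if anything falls off the work surface, if the arm or the gripper's body presses on something with over 40 N, if the wrist force passes 120 N, or if a joint passes its speed limit or range.

## Working session

There is one attempt and no reset: what is moved stays moved. The work goes in short steps, Python scripts to look and compute and a tool call to move; the robot and the scene stay as the last step left them, time stands still between calls to the robot, and variables do not carry over. Pictures are saved under pics/ and viewed, about 8 in all and at most 12, crops included, and the job is handed in when it is done.

Besides the shell and the picture viewer there is one more tool, called after "Request:" as name([rows], argument=value, ...), one row to a line, values as JSON. move_arm: Moves the arm, as the interface text tells. Its arguments: {"type":"object","properties":{"motion":{"type":"array"}},"required":["motion"]}

```bash
mkdir -p pics; cat > h.py <<'E'
import numpy as np, cv2, json
from workcell import *
from scipy.spatial.transform import Rotation as R
def proj(im,P):
    P=np.atleast_2d(P); c=im["camera_from_world"]; q=P@c[:3,:3].T+c[:3,3]
    q=q*[1,-1,-1]; u=q@im["mtx"].T; return u[:,:2]/u[:,2:]
def ray(im,rc):
    c=im["camera_from_world"]; d=np.linalg.inv(im["mtx"])@[rc[1],rc[0],1]; d=d*[1,-1,-1]
    Rm=c[:3,:3]; return -Rm.T@c[:3,3], Rm.T@d
def atz(im,rc,z):
    o,d=ray(im,rc); return o+d*(z-o[2])/d[2]
def tri(obs):
    A=np.zeros((3,3));b=np.zeros(3)
    for im,rc in obs:
        o,d=ray(im,rc); d=d/np.linalg.norm(d); M=np.eye(3)-np.outer(d,d); A+=M;b+=M@o
    x=np.linalg.solve(A,b)
    return x,[np.round(proj(im,x)[0][::-1]-rc,1) for im,rc in obs]
def save(im,n,crop=None,s=1):
    a=im["color"][:,:,::-1]
    if crop: r0,r1,c0,c1=crop; a=a[r0:r1,c0:c1]
    cv2.imwrite("pics/"+n,cv2.resize(a,None,fx=s,fy=s,interpolation=cv2.INTER_CUBIC))
E
python3 - <<'E'
from h import *
np.set_printoptions(precision=1,suppress=True)
o=get_obs(); print(o, tcp_to_grasp)
ims={n:get_image(n) for n in("scene","top")}
cv2.imwrite("pics/a.png",np.vstack([ims["scene"]["color"],ims["top"]["color"]])[:,:,::-1][:, :])
for n,im in ims.items():
    save(im,n+".png",s=1.4)
    print(n,"cam",ray(im,[210,280])[0])
    for l in["guard","guard_rail","guard_bore","guard_bore_left","guard_bore_right","machine","fixed_bore","rack","spare","pin","bottle","terminal"]:
        print(l,[(round(d["p"],2),np.round(d["location"],1)) for d in mark_of(im,l)[:3]])
E
```

```text
{'t': 0.0, 'qpos': array([-1.1,  0.4,  1.6, -0. ,  1.1, -0. ]), 'qvel': array([ 0.,  0., -0.,  0., -0.,  0.]), 'joint_torque': array([  0. , -54.5, -27.4,   0.1,   0. ,  -0. ]), 'ee_pos': array([ 277.7, -559.3,  221.9]), 'orientation': array([-2.7,  1.7,  0. ]), 'ft_force': array([ 0.3, -0.5, -0. ]), 'moment': array([ 0., -0., -0.]), 'width': 87.88335763434927} 18.700000000000003
scene cam [1228.3 -336.7 1234.9]
guard [(0.74, array([240.4, 425.9])), (0.68, array([165.9, 373.2]))]
guard_rail [(0.78, array([217.5, 405.3])), (0.62, array([149.8, 379.6]))]
guard_bore [(0.88, array([169.4, 375.3])), (0.59, array([246.1, 426.5]))]
guard_bore_left [(0.83, array([170.1, 377.8])), (0.81, array([243.2, 433.8])), (0.44, array([153.8, 360.6]))]
guard_bore_right [(0.66, array([248.5, 421.5]))]
machine []
fixed_bore []
rack [(0.69, array([169.6, 368.7])), (0.47, array([152.9, 361.6])), (0.26, array([151.4, 378.6]))]
spare [(0.82, array([153.6, 361.3]))]
pin [(0.5, array([209.6, 211.8])), (0.48, array([181.5, 273.6]))]
bottle [(0.95, array([220.3, 162.9])), (0.66, array([167.8, 374.2]))]
terminal [(0.7, array([210.6, 211. ])), (0.66, array([151.1, 376.7]))]
top cam [ 432.6  -16.6 1067.9]
guard [(0.73, array([119.9, 157.2])), (0.61, array([229. , 151.5]))]
guard_rail [(0.9, array([164., 160.])), (0.58, array([230.1, 138.6]))]
guard_bore [(0.94, array([119.8, 159.2])), (0.79, array([237.2, 153.9])), (0.23, array([267.2, 152. ]))]
guard_bore_left [(0.86, array([118.7, 148.4])), (0.75, array([234.2, 144.5]))]
guard_bore_right [(0.76, array([235. , 165.2]))]
machine [(0.77, array([159. , 379.9]))]
fixed_bore [(0.96, array([218.2, 360.6])), (0.3, array([248.6, 159.2]))]
rack [(0.8, array([251.5, 157.1])), (0.53, array([263.5, 151.3]))]
spare []
pin [(0.68, array([280.1, 278.2]))]
bottle [(0.85, array([297.8, 427. ])), (0.31, array([232.2, 152.3]))]
terminal [(0.67, array([276.7, 365. ]))]
```

View pics/scene.png

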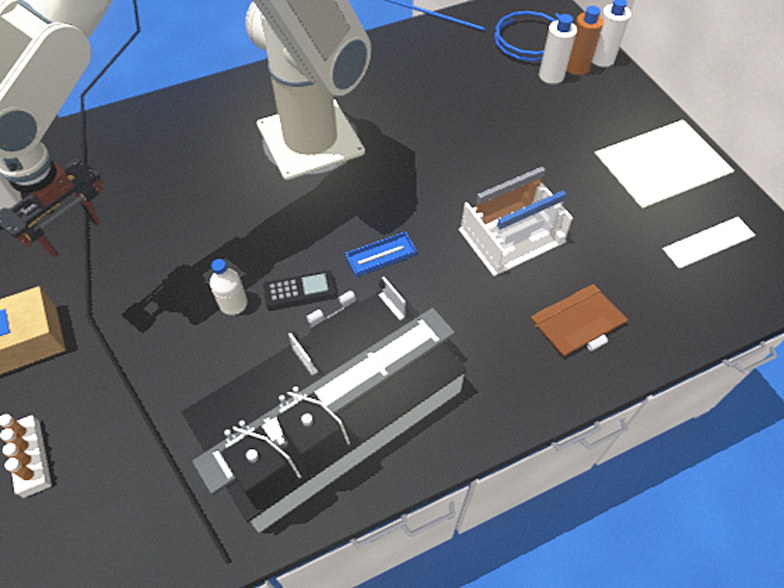

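View pics/top.png

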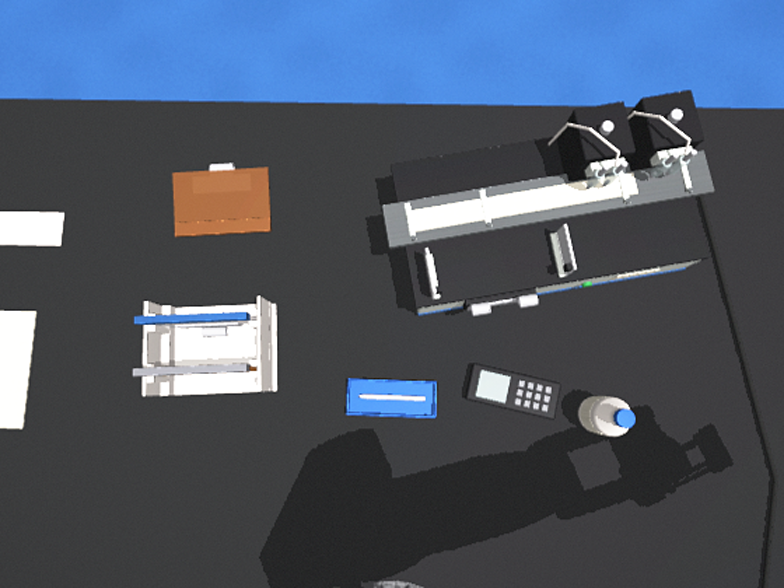

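The scene view shows the rack with the blue rail in the +x slot (scene ≈ (530,207)/1.4). The flat amber guard lying on the bench is a decoy. In the top view the blue rail runs from (135,320) to (249,317)/1.4, with the knuckle on the robot side. The fixed knuckles are at about (481,309) and (528,300)/1.4.

```bash
cat >> h.py <<'E'
def blue(im,roi=None):
    h=cv2.cvtColor(im["color"],cv2.COLOR_RGB2HSV); m=cv2.inRange(h,(100,120,60),(125,255,255))
    if roi is not None:
        z=np.zeros_like(m); r0,r1,c0,c1=roi; z[r0:r1,c0:c1]=m[r0:r1,c0:c1]; m=z
    return m
E
python3 - <<'E'
from h import *
np.set_printoptions(precision=1,suppress=True)
t=get_image("top"); 
m=blue(t,(210,245,85,190)); ys,xs=np.nonzero(m); print(xs.min(),xs.max(),len(xs))
for c in (xs.min(),xs.max()):
    s=abs(xs-c)<4; print(c,atz(t,[ys[s].mean(),c],149))
for p in [(309/1.4,481/1.4),(300/1.4,528/1.4)]: print("fk",atz(t,p,127))
print("fb",atz(t,[218.2,360.6],118))
print("rack",atz(t,[251.5,157.1],0), "bottle",atz(t,[297.8,427],0),"term",atz(t,[276.7,365],24),"pin",atz(t,[280.1,278.2],10))
w=get_image("wrist"); c=w["camera_from_world"]; o=get_obs(); Rt=R.from_rotvec(o["orientation"]).as_matrix()
print("wrist cam in tool",Rt.T@(ray(w,[210,280])[0]-o["ee_pos"]), Rt.T@ray(w,[210,280])[1], w["mtx"])
print("tool axes",Rt)
E
```

```text
96 177 472
96 [524.2 396.6 149. ]
177 [533.6 225.4 149. ]
fk [ 554.  -126.4  127. ]
fk [ 569.3 -198.1  127. ]
fb [ 561.4 -164.2  118. ]
rack [486.2 309.3   0. ] bottle [ 391.4 -337.4    0. ] term [ 437.1 -188.3   24. ] pin [424.6  13.9  10. ]
wrist cam in tool [   0.5  -80.8 -162.6] [-0.   0.3  1. ] [[294.2   0.  281.1]
 [  0.  294.2 210.7]
 [  0.    0.    1. ]]
tool axes [[ 0.4 -0.9  0. ]
 [-0.9 -0.4 -0. ]
 [ 0.   0.  -1. ]]
```

Request:
move_arm([
  [15, 15, 30, 0, 0, 0.12, 60],
  [37, 49, 60, 0, 0, 0.24, 60],
  [59, 83, 75, 0, 0, 0.36, 60],
  [81, 117, 78, 0, 0, 0.48, 60],
  [103, 151, 78, 0, 0, 0.6, 60],
])

```text
t: 1.82
ee_pos: [378.1, -414.3, 302.6]
orientation: [3.04, -0.785, 0.005]
ft_force: [0.3, -1.1, -0.6]
width: 60.6
```

Request:
move_arm([
  [22, 35, 0, 0, 0, 0.12, 60],
  [44, 70, 0, 0, 0, 0.24, 60],
  [66, 105, 0, 0, 0, 0.36, 60],
  [88, 140, 0, 0, 0, 0.48, 60],
  [110, 175, 0, 0, 0, 0.6, 60],
])

```text
t: 2.23
ee_pos: [487.7, -238.0, 300.8]
orientation: [3.138, 0.15, 0.001]
ft_force: [0.3, -0.6, 0.2]
width: 59.9
```

Request:
move_arm([
  [20, 30, 0, 0, 0, 0.12, 60],
  [40, 60, 0, 0, 0, 0.12, 60],
  [50, 84, 0, 0, 0, 0.12, 60],
  [50, 84, 0, 0, 0, 0.12, 60],
])

```text
t: 2.57
ee_pos: [538.7, -152.0, 300.5]
orientation: [-3.123, -0.335, -0.001]
ft_force: [0.7, -0.4, -0.1]
width: 60.2
```

```bash
python3 - <<'E'
from h import *
np.set_printoptions(precision=1,suppress=True)
o=get_obs(); print(o["t"],o["ee_pos"],o["orientation"],o["qpos"],o["width"])
w=get_image("wrist"); t=get_image("top"); s=get_image("scene")
print(proj(w,[561.4,-164.2,118]))
save(w,"w1.png",s=1.4)
for l in["fixed_bore","machine"]:
  for n,im in(("w",w),("t",t),("s",s)): print(n,l,[(round(d["p"],2),np.round(d["location"],1)) for d in mark_of(im,l)[:3]])
E
```

```text
2.5667 [ 538.7 -152.   300.5] [-3.1 -0.3 -0. ] [-0.3  0.2  1.7  0.   1.2 -0.5] 60.152836668329364
[[295.9 204.5]]
w fixed_bore [(0.84, array([199.3, 298.5]))]
t fixed_bore [(0.61, array([216.7, 359.6]))]
s fixed_bore [(0.57, array([215.6, 235.7])), (0.24, array([213.2, 212.2])), (0.21, array([219.9, 166.1]))]
w machine [(0.58, array([242.3, 376.8]))]
t machine []
s machine [(0.65, array([291.7, 236.6]))]
```

View pics/w1.png

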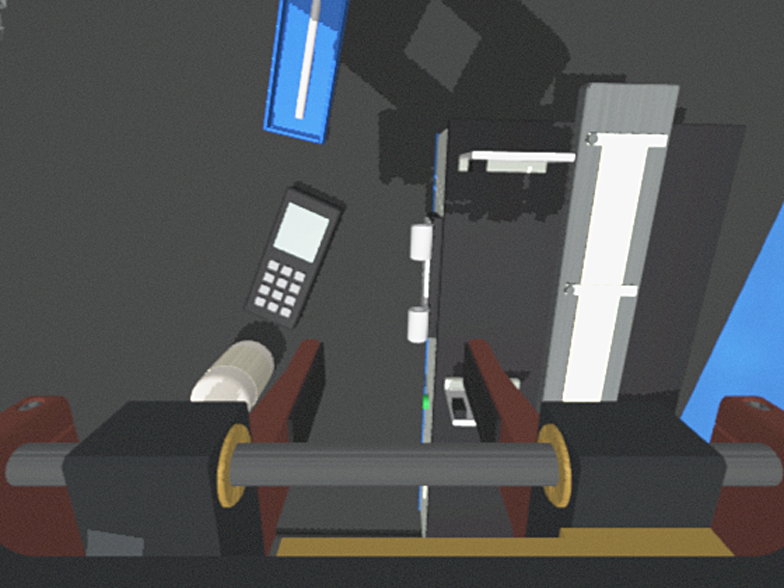

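Both fixed knuckles are clear, at (421,242) and (417,324)/1.4. The bay walls are behind them, and the terminal and bottle are on the left. I'll fit cylinders to them, after taking a second view from a shifted position.

```bash
cat >> h.py <<'E'
from scipy.optimize import least_squares
def cyl(c,th,L,r=9):
    a=np.linspace(0,2*np.pi,32); y=np.array([-np.sin(th),np.cos(th),0]); x=np.array([np.cos(th),np.sin(th),0])
    return np.array([c+y*s*L/2+r*(np.cos(k)*x+np.sin(k)*np.array([0,0,1])) for s in(-1,1) for k in a])
def cen(im,P):
    h=cv2.convexHull((proj(im,P)*16).astype(np.float32)); M=cv2.moments(h); return np.array([M["m10"],M["m01"]])/M["m00"]/16, M["m00"]/256
def blob(im,uv,rad=22,thr=115):
    g=im["color"].min(axis=2); u,v=np.round(uv).astype(int); u0,v0=max(u-rad,0),max(v-rad,0); sub=g[v0:v+rad,u0:u+rad]
    n,lab,st,ce=cv2.connectedComponentsWithStats((sub>thr).astype(np.uint8))
    i=1+np.argmin([np.hypot(*(ce[k]+[u0,v0]-uv))+(100 if st[k,4]<15 else 0) for k in range(1,n)])
    return ce[i]+[u0,v0],st[i]
def fitfixed(obs):  # obs: list of (im,[(uv,sgn)])
    def f(p,full=False):
        r=[]
        for im,l in obs:
            for uv,s in l:
                c=np.array([p[0],p[1],118.])+s*37*np.array([-np.sin(p[2]),np.cos(p[2]),0]); r.append(cen(im,cyl(c,p[2],28))[0]-uv)
        return np.concatenate(r)
    s=least_squares(f,[561,-164,.19],x_scale=[10,10,.1],diff_step=1e-3); return s.x,s.fun
E
python3 - <<'E'
from h import *
np.set_printoptions(precision=2,suppress=True)
w=get_image("wrist")
o=[]
for uv,s in(((301,173),1),((298,232),-1)):
    b,st=blob(w,np.array(uv)); print(b,st); o.append((b,s))
x,r=fitfixed([(w,o)]); print(x,r)
for s in(1,-1):
    c=np.array([x[0],x[1],118.])+s*37*np.array([-np.sin(x[2]),np.cos(x[2]),0]);P=proj(w,cyl(c,x[2],28)); print(cen(w,cyl(c,x[2],28)),P.min(0),P.max(0))
E
```

```text
[303.77 170.89] [ 16   1  17  43 480]
[303.03 230.92] [ 18   0  21  44 489]
[ 567.31 -164.      0.22] [ 0.01  0.52 -0.01 -0.59]
(array([303.77, 171.41]), 391.309488481842) [296.07 158.45] [311.65 184.6 ]
(array([303.02, 230.33]), 359.3390879742801) [295.77 217.4 ] [310.43 243.47]
```

Request:
move_arm([
  [0, 35, 0, 0, 0, 0, 60],
  [0, 70, 0, 0, 0, 0, 60],
  [0, 75, 0, 0, 0, 0, 60],
])

```text
t: 3.32
ee_pos: [536.5, -78.0, 300.5]
orientation: [-3.123, -0.33, 0.0]
ft_force: [0.2, 0.1, 0.4]
width: 60.2
```

```bash
python3 - <<'E'
from h import *
np.set_printoptions(precision=2,suppress=True)
w=get_image("wrist"); t=get_image("top"); x0=np.array([561.4,-162,.19])
for n,im in(("w",w),("t",t)):
    o=[]
    for s in(1,-1):
        c=np.array([x0[0],x0[1],118.])+s*37*np.array([-np.sin(x0[2]),np.cos(x0[2]),0]); e=cen(im,cyl(c,x0[2],28)); b,st=blob(im,e[0],rad=22 if n=="w" else 12); print(n,e,b,st); o.append((b,s))
    print(fitfixed([(im,o)]))
E
```

```text
w (array([285.93, 230.6 ]), 358.56900862487964) [289.49 231.38] [ 17   0  16  44 445]
w (array([284.47, 283.07]), 330.3125397558324) [287.83 281.68] [ 18   0  15  36 381]
(array([ 565.68, -160.74,    0.19]), array([ 0.02, -1.04, -0.02,  1.16]))
t (array([342.79, 221.05]), 115.18457237398252) [342.58 218.89] [ 0  6 24  8 71]
t (array([376.5, 215.3]), 119.18899708986282) [374.95 210.88] [  0   0  24  19 398]
(array([ 568.55, -160.16,    0.26]), array([-0.36,  0.1 ,  0.36, -0.1 ]))
```

```bash
cat >> h.py <<'E'
from scipy.optimize import minimize
def score(im,hulls,S=4):
    allp=np.vstack(hulls); lo=np.floor(allp.min(0)-8).astype(int).clip(0); hi=np.ceil(allp.max(0)+8).astype(int)
    g=cv2.resize(im["color"].min(axis=2)[lo[1]:hi[1],lo[0]:hi[0]],None,fx=S,fy=S,interpolation=cv2.INTER_LINEAR).astype(float).clip(0,200)
    m=np.zeros(g.shape,np.uint8)
    for h in hulls: cv2.fillConvexPoly(m,np.round(16*((h-lo+.5)*S-.5)).astype(np.int32),1,shift=4)
    ring=cv2.dilate(m,np.ones((4*S+1,4*S+1),np.uint8))-m
    return g[m>0].mean()-g[ring>0].mean()
def hulls_fixed(im,p):
    y=np.array([-np.sin(p[2]),np.cos(p[2]),0])
    return [cv2.convexHull(proj(im,cyl(np.array([p[0],p[1],118.])+s*37*y,p[2],28)).astype(np.float32))[:,0] for s in(1,-1)]
def fitscore(f,x0,step):
    x0=np.array(x0,float); n=len(x0); sx=np.vstack([x0]+[x0+np.eye(n)[i]*step[i] for i in range(n)])
    r=minimize(lambda p:-f(p),x0,method="Nelder-Mead",options=dict(initial_simplex=sx,xatol=.01,fatol=.01,maxiter=300)); return r.x,-r.fun
def draw(im,hulls,n,crop,s=4):
    r0,r1,c0,c1=crop; a=cv2.resize(np.ascontiguousarray(im["color"][r0:r1,c0:c1,::-1]),None,fx=s,fy=s,interpolation=cv2.INTER_CUBIC)
    for h in hulls: cv2.polylines(a,[np.round((h-[c0,r0]+.5)*s).astype(np.int32)],True,(0,0,255),1)
    cv2.imwrite("pics/"+n,a)
E
python3 - <<'E'
from h import *
import pickle
np.set_printoptions(precision=2,suppress=True)
w=get_image("wrist"); t=get_image("top"); s=get_image("scene")
for n,im in(("w",w),("t",t),("s",s)): print(n,fitscore(lambda p:score(im,hulls_fixed(im,p)),[564,-162,.19],[4,4,.05]))
x,v=fitscore(lambda p:score(w,hulls_fixed(w,p))+score(t,hulls_fixed(t,p)),[564,-162,.19],[4,4,.05]);print(x,v)
x,v=fitscore(lambda p:score(w,hulls_fixed(w,p)),[564,-162,.19],[4,4,.05])
draw(w,hulls_fixed(w,x),"f1.png",(190,320,220,360))
# guard rail & knuckle coarse, scene+top
E
```

```text
w (array([ 565.03, -161.91,    0.19]), np.float64(99.16988557299935))
t (array([ 567.72, -177.12,    0.43]), np.float64(19.460597705944082))
s (array([ 562.2 , -161.63,    0.19]), np.float64(92.32130354495627))
[ 564.91 -161.79    0.2 ] 105.770427193852
```

View pics/f1.png

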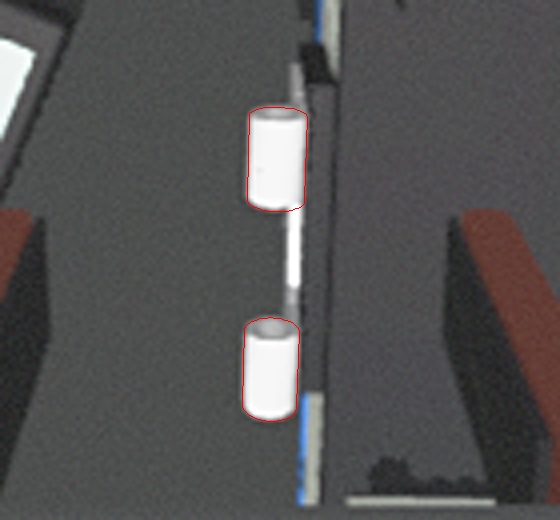

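The projected outlines sit exactly on both fixed knuckles. On to the rack.

Request:
move_arm([
  [0, 40, 0, 0, 0, -0.1, 60],
  [0, 80, 0, 0, 0, -0.155, 60],
  [0, 120, 0, 0, 0, -0.155, 60],
  [0, 160, 0, 0, 0, -0.155, 60],
  [0, 200, 0, 0, 0, -0.155, 60],
])

```text
t: 3.98
ee_pos: [537.3, 119.5, 300.6]
orientation: [3.14, 0.083, 0.001]
ft_force: [0.7, -0.5, 0.3]
width: 60.4
```

Request:
move_arm([
  [-2, 40, 0, 0, 0, 0, 60],
  [-4, 80, 0, 0, 0, 0, 60],
  [-6, 120, 0, 0, 0, 0, 60],
  [-8, 160, 0, 0, 0, 0, 60],
  [-8, 195, 0, 0, 0, 0, 60],
])

```text
t: 4.4
ee_pos: [529.3, 315.5, 300.5]
orientation: [-3.14, -0.085, -0.0]
ft_force: [1.4, 0.3, -0.5]
width: 60.1
```

Request:
move_arm([
  [0, 0, 0, 0, 0, 0, 60],
  [0, 0, 0, 0, 0, 0, 60],
])

```text
t: 4.57
ee_pos: [529.4, 314.6, 300.0]
orientation: [3.14, 0.089, -0.001]
ft_force: [0.0, -0.3, -0.5]
width: 60.2
```

```bash
cat >> h.py <<'E'
def yaw():
    r=R.from_rotvec(get_obs()["orientation"]).as_matrix()[:,0]; return np.arctan2(r[1],r[0])
def box(o,th,lo,hi):
    c=np.array([[a,b,d] for a in(lo[0],hi[0]) for b in(lo[1],hi[1]) for d in(lo[2],hi[2])],float)
    return c@R.from_rotvec([0,0,th]).as_matrix().T+o
def rail_hull(im,p,z):  # p: guard origin x,y,yaw
    return cv2.convexHull(proj(im,box([p[0],p[1],z],p[2],(-6,-85,90),(6,85,114))).astype(np.float32))[:,0]
def railscore(im,p,z,S=4):
    h=rail_hull(im,p,z); m0=cv2.resize(blue(im),None,fx=S,fy=S,interpolation=cv2.INTER_LINEAR)/255.
    m=np.zeros(m0.shape,np.uint8); cv2.fillConvexPoly(m,np.round(16*((h+.5)*S-.5)).astype(np.int32),1,shift=4)
    r=cv2.dilate(m,np.ones((8*S+1,8*S+1),np.uint8)); return 100*(2*(m0*m).sum()/(m.sum()+(m0*r).sum()))
E
python3 - <<'E'
from h import *
np.set_printoptions(precision=3,suppress=True)
o=get_obs(); print(o["t"],o["ee_pos"],yaw())
w=get_image("wrist"); t=get_image("top"); s=get_image("scene")
for n,im in(("w",w),("t",t),("s",s)): print(n,fitscore(lambda p:railscore(im,p,35),[529,311,.055],[4,4,.03]))
x,v=fitscore(lambda p:railscore(w,p,35),[529,311,.055],[4,4,.03])
k=np.array([x[0],x[1],29])-12*np.array([np.cos(x[2]),np.sin(x[2]),0])
draw(w,[rail_hull(w,x,35),cv2.convexHull(proj(w,cyl(k,x[2],41)).astype(np.float32))[:,0]],"w2.png",(0,420,0,560),1.4)
E
```

```text
4.5667 [529.351 314.626 299.977] 0.05670948583199482
w (array([531.29 , 313.223,   0.063]), np.float64(91.27188850336563))
t (array([530.307, 311.662,   0.056]), np.float64(83.49175413117659))
s (array([528.859, 310.815,   0.067]), np.float64(52.05537460278795))
```

View pics/w2.png

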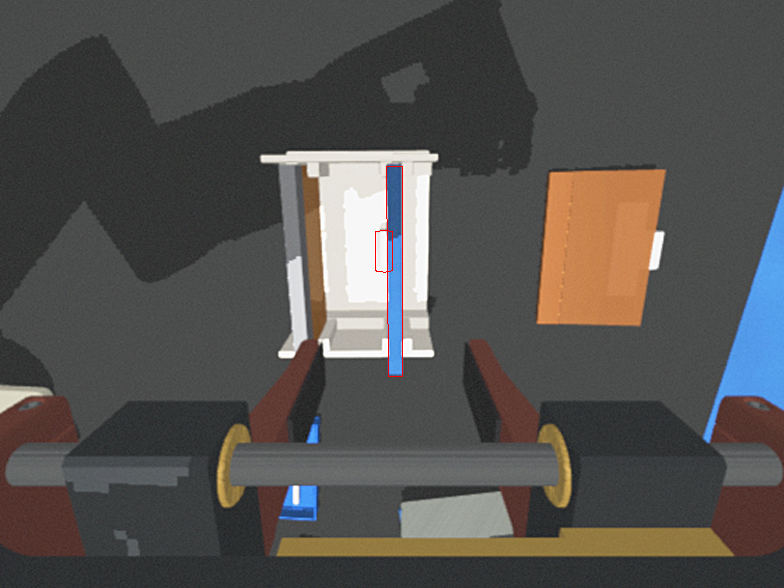

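The rail outline fits at about (530.5, 312.5), yaw 0.062, and the knuckle side faces −x. Descending now.

Request:
move_arm([
  [1, -2, -40, 0, 0, 0.005, 60],
  [1, -2, -80, 0, 0, 0.005, 60],
  [1, -2, -120, 0, 0, 0.005, 60],
  [1, -2, -140, 0, 0, 0.005, 60],
  [1, -2, -140, 0, 0, 0.005, 60],
])

```text
t: 5.13
ee_pos: [527.5, 308.5, 155.7]
orientation: [3.136, 0.09, -0.013]
ft_force: [-0.2, -0.7, 1.2]
width: 60.3
```

```bash
python3 - <<'E'
from h import *
np.set_printoptions(precision=3,suppress=True)
o=get_obs(); print(o["t"],o["ee_pos"],yaw(),o["ft_force"],o["width"])
w=get_image("wrist"); print(fitscore(lambda p:railscore(w,p,35),[531,312.5,.06],[3,3,.03]))
E
```

```text
5.1333 [527.466 308.51  155.651] 0.05755965281700613 [-0.249 -0.735  1.201] 60.25574820102728
(array([531.171, 313.947,   0.065]), np.float64(89.44089567411362))
```

Request:
move_arm([
  [0, 0, -10, 0, 0, 0.005, 60],
  [0, 0, -20, 0, 0, 0.005, 60],
  [0, 0, -25, 0, 0, 0.005, 60],
  [0, 0, -25, 0, 0, 0.005, 60],
  [0, 0, -25, 0, 0, 0.005, 60],
])

```text
t: 5.6
ee_pos: [530.2, 312.2, 135.9]
orientation: [-3.14, -0.102, -0.001]
ft_force: [0.5, 0.8, 0.2]
width: 59.9
```

Request:
move_arm([
  [1, 0, -8, 0, 0, 0, 60],
  [1, 0, -15, 0, 0, 0, 60],
  [1, 0, -15, 0, 0, 0, 60],
  [1, 0, -15, 0, 0, 0, 60],
  [1, 0, -15, 0, 0, 0, 60],
])

```text
t: 6.02
ee_pos: [530.9, 312.2, 120.4]
orientation: [3.14, 0.102, -0.0]
ft_force: [-0.8, -0.2, 0.7]
width: 60.2
```

Request:
move_arm([
  [0, 0, 0, 0, 0, 0, 30],
  [0, 0, 0, 0, 0, 0, 14],
  [0, 0, 0, 0, 0, 0, 4],
  [0, 0, 0, 0, 0, 0, 4],
  [0, 0, 0, 0, 0, 0, 4],
])

```text
t: 6.43
ee_pos: [531.1, 312.2, 120.6]
orientation: [-3.14, -0.102, -0.0]
ft_force: [-0.0, 0.6, -0.2]
width: 30.1
```

Request:
move_arm([
  [0, 0, 0, 0, 0, 0, 4],
  [0, 0, 0, 0, 0, 0, 4],
  [0, 0, 0, 0, 0, 0, 4],
  [0, 0, 0, 0, 0, 0, 4],
  [0, 0, 0, 0, 0, 0, 4],
])

```text
t: 6.85
ee_pos: [531.0, 312.1, 120.5]
orientation: [-3.14, -0.102, -0.0]
ft_force: [-0.6, 0.6, 0.5]
width: 11.8
```

Request:
move_arm([
  [0, 0, 0, 0, 0, 0, 4],
  [0, 0, 0, 0, 0, 0, 4],
  [0, 0, 8, 0, 0, 0, 4],
  [0, 0, 18, 0, 0, 0, 4],
  [0, 0, 30, 0, 0, 0, 4],
])

```text
t: 7.27
ee_pos: [530.7, 311.9, 150.9]
orientation: [3.139, 0.102, -0.002]
ft_force: [0.8, -0.0, -3.9]
width: 12.0
```

Request:
move_arm([
  [0, 0, 15, 0, 0, 0, 4],
  [0, 0, 30, 0, 0, 0, 4],
  [0, 0, 50, 0, 0, 0, 4],
  [0, 0, 70, 0, 0, 0, 4],
  [0, 0, 90, 0, 0, 0, 4],
])

```text
t: 7.68
ee_pos: [530.3, 311.9, 242.5]
orientation: [3.14, 0.102, -0.001]
ft_force: [0.5, 0.0, -3.2]
width: 11.9
```

Request:
move_arm([
  [0, 0, 25, 0, 0, 0, 4],
  [0, 0, 50, 0, 0, 0, 4],
  [0, 0, 60, 0, 0, 0, 4],
  [0, 0, 60, 0, 0, 0, 4],
  [0, 0, 60, 0, 0, 0, 4],
])

```text
t: 8.1
ee_pos: [530.6, 312.0, 300.7]
orientation: [-3.14, -0.102, -0.0]
ft_force: [0.4, -0.1, -3.4]
width: 11.9
```

```bash
python3 - <<'E'
from h import *
np.set_printoptions(precision=3,suppress=True)
o=get_obs(); print(o["t"],o["ee_pos"],yaw(),o["ft_force"],o["moment"],o["width"])
s=get_image("scene"); w=get_image("wrist")
cv2.imwrite("pics/g1.png",np.hstack([cv2.resize(w["color"],None,fx=.9,fy=.9),cv2.resize(s["color"][80:248,310:534],(504,378))])[:,:,::-1][:,::1][:, :1008])
a=cv2.imread("pics/g1.png"); cv2.imwrite("pics/g1.png",cv2.resize(a,(800,300)))
E
```

```text
8.1 [530.612 312.003 300.668] 0.06505782351019082 [ 0.391 -0.122 -3.431] [-0.047 -0.029 -0.002] 11.926392627779691
```

View pics/g1.png

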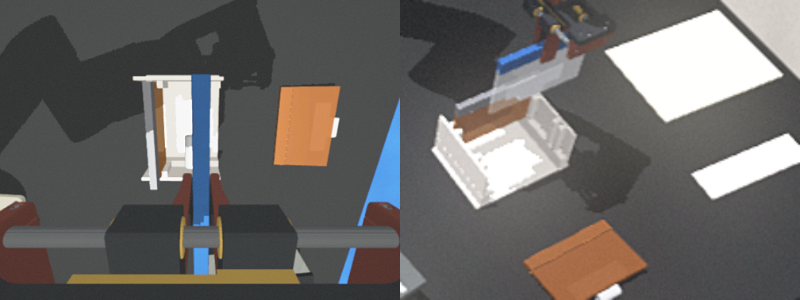

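The guard is held cleanly and the spare is still in its slot. Carrying it over with gentle accelerations.

Request:
move_arm([
  [0, -6, 2, 0, 0, 0.0, 4],
  [2, -20, 5, 0, 0, 0.02, 4],
  [4, -42, 8, 0, 0, 0.04, 4],
  [6, -67, 10, 0, 0, 0.06, 4],
  [8, -94, 10, 0, 0, 0.08, 4],
])

```text
t: 8.62
ee_pos: [538.6, 217.1, 309.6]
orientation: [3.133, 0.231, -0.003]
ft_force: [0.0, -0.5, -1.7]
width: 12.2
```

Request:
move_arm([
  [3, -28, 0, 0, 0, 0.02, 4],
  [6, -56, 0, 0, 0, 0.045, 4],
  [9, -84, 0, 0, 0, 0.045, 4],
  [12, -112, 0, 0, 0, 0.045, 4],
  [15, -140, 0, 0, 0, 0.045, 4],
])

```text
t: 9.03
ee_pos: [553.2, 76.3, 309.3]
orientation: [3.127, 0.298, -0.004]
ft_force: [-0.1, 0.5, -3.6]
width: 11.5
```

Request:
move_arm([
  [4, -28, 0, 0, 0, 0, 4],
  [8, -56, 0, 0, 0, 0, 4],
  [12, -84, 0, 0, 0, 0, 4],
  [16, -112, 0, 0, 0, 0, 4],
  [20, -140, 0, 0, 0, 0, 4],
])

```text
t: 9.45
ee_pos: [573.2, -63.5, 309.3]
orientation: [-3.127, -0.298, 0.004]
ft_force: [0.6, 0.1, -3.0]
width: 12.0
```

Request:
move_arm([
  [1, -27, 0, 0, 0, 0, 4],
  [2, -52, 0, 0, 0, 0, 4],
  [3, -74, 0, 0, 0, 0, 4],
  [3, -90, 0, 0, 0, 0, 4],
  [3, -98, 0, 0, 0, 0, 4],
])

```text
t: 9.87
ee_pos: [576.1, -162.0, 309.2]
orientation: [-3.127, -0.295, 0.004]
ft_force: [0.4, 0.5, -2.4]
width: 11.8
```

Request:
move_arm([
  [0, 0, 0, 0, 0, 0, 4],
  [0, 0, 0, 0, 0, 0, 4],
  [0, 0, 0, 0, 0, 0, 4],
])

```text
t: 10.12
ee_pos: [576.7, -159.0, 310.1]
orientation: [-3.127, -0.299, 0.001]
ft_force: [-0.3, 0.3, -4.0]
width: 11.7
```

```bash
cat >> h.py <<'E'
def kn_hull(im,p):
    return cv2.convexHull(proj(im,cyl(np.array(p[:3]),p[3],41)).astype(np.float32))[:,0]
E
python3 - <<'E'
from h import *
np.set_printoptions(precision=3,suppress=True)
o=get_obs(); y=yaw(); print(o["t"],o["ee_pos"],y,o["ft_force"],o["width"])
ims={n:get_image(n) for n in("wrist","scene","top")}
k=o["ee_pos"]+[0,0,-91.3]-12*np.array([np.cos(y),np.sin(y),0]); print("bore nominal",k)
for n,im in ims.items():
    print(n,fitscore(lambda p:score(im,hulls_fixed(im,p)),[564,-162,.19],[2,2,.03]), fitscore(lambda p:railscore(im,p,o["ee_pos"][2]-85.3),[o["ee_pos"][0],o["ee_pos"][1],y],[2,2,.03]))
w=ims["wrist"]; draw(w,hulls_fixed(w,[564,-162,.19])+[kn_hull(w,[*k,y]),rail_hull(w,[*o["ee_pos"][:2],y],o["ee_pos"][2]-85.3)],"w3.png",(0,420,150,450),1.8)
E
```

```text
10.1167 [ 576.745 -158.984  310.107] 0.19050223421468013 [-0.317  0.283 -4.015] 11.7389113954551
bore nominal [ 564.963 -161.257  218.807]
wrist (array([ 555.802, -163.044,    0.206]), np.float64(61.10081640530535)) (array([ 577.621, -156.74 ,    0.19 ]), np.float64(89.4602878555822))
scene (array([ 562.534, -162.071,    0.184]), np.float64(87.31820672983078)) (array([ 574.944, -156.642,    0.198]), np.float64(63.96947179494221))
top (array([ 557.045, -157.797,    0.002]), np.float64(54.44810890169572)) (array([ 576.648, -155.283,    0.189]), np.float64(35.98410091964695))
```

View pics/w3.png

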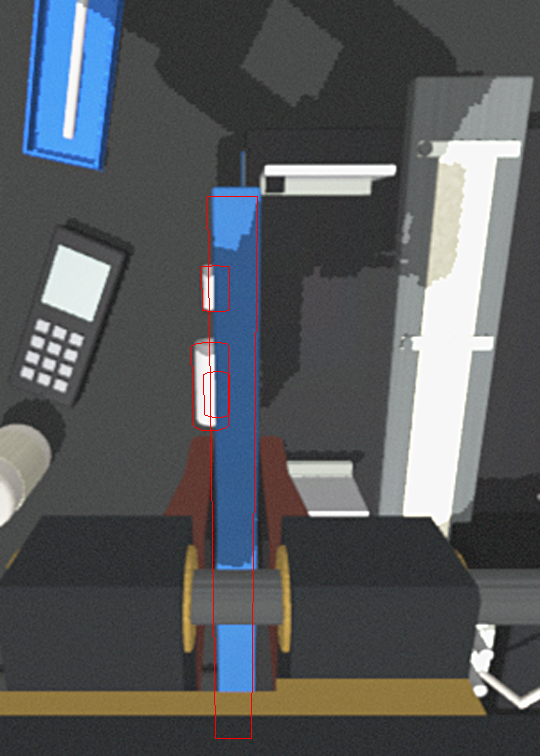

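The guard sits about 3 mm towards +y of the TCP. Scene and wrist agree on a correction of (−0.8, −3). I'll apply it and lower to just above the fixed knuckles.

Request:
move_arm([
  [0, -1, -10, 0, 0, 0, 4],
  [-1, -3, -30, 0, 0, 0, 4],
  [-1, -3, -50, 0, 0, 0, 4],
  [-1, -3, -61, 0, 0, 0, 4],
  [-1, -3, -65, 0, 0, 0, 4],
])

```text
t: 10.68
ee_pos: [574.7, -162.1, 242.9]
orientation: [-3.126, -0.299, 0.006]
ft_force: [0.2, -0.2, -3.4]
width: 11.9
```

Request:
move_arm([
  [0, 0, 0, 0, 0, 0, 4],
  [0, 0, 0, 0, 0, 0, 4],
  [0, 0, 0, 0, 0, 0, 4],
  [0, 0, 0, 0, 0, 0, 4],
])

```text
t: 11.02
ee_pos: [576.7, -163.0, 246.6]
orientation: [3.127, 0.298, 0.003]
ft_force: [0.4, -0.2, -2.4]
width: 11.8
```

```bash
python3 - <<'E'
from h import *
np.set_printoptions(precision=3,suppress=True)
o=get_obs(); y=yaw(); e=o["ee_pos"]; print(o["t"],e,y,o["ft_force"],o["moment"],o["width"])
s=get_image("scene"); w=get_image("wrist")
z=e[2]-85.5
f=fitscore(lambda p:score(s,hulls_fixed(s,p)),[562.5,-162,.185],[2,2,.03]); print(f)
for n,im in(("s",s),("w",w)): print(n,fitscore(lambda p:railscore(im,p,z),[e[0],e[1]+2.5,y],[2,2,.03]))
k=np.array([e[0],e[1]+2.7,z-6])-12*np.array([np.cos(y),np.sin(y),0])
off=np.array([-2.5,0,0])
hs=hulls_fixed(s,f[0])+[kn_hull(s,[*(k+off),y]),rail_hull(s,[e[0]-2.5,e[1]+2.7,y],z)]
hw=hulls_fixed(w,[565,-161.9,.19])+[kn_hull(w,[*k,y]),rail_hull(w,[e[0],e[1]+2.7,y],z)]
draw(s,hs,"s4.png",(130,250,190,310),6); draw(w,hw,"w4.png",(60,300,200,340),3)
a,b=cv2.imread("pics/s4.png")[:, :],cv2.imread("pics/w4.png"); a=cv2.resize(a,(500,500));b=cv2.resize(b,(292,500)); cv2.imwrite("pics/c4.png",np.hstack([a,b]))
E
```

```text
11.0167 [ 576.675 -163.013  246.637] 0.190083001887856 [ 0.424 -0.18  -2.436] [ 0.015 -0.151  0.015] 11.799657843743056
(array([ 564.27 , -161.499,    0.154]), np.float64(57.6810978739757))
s (array([ 574.808, -161.52 ,    0.192]), np.float64(62.17917940247926))
w (array([ 577.329, -160.653,    0.19 ]), np.float64(89.48433559405656))
```

View pics/c4.png

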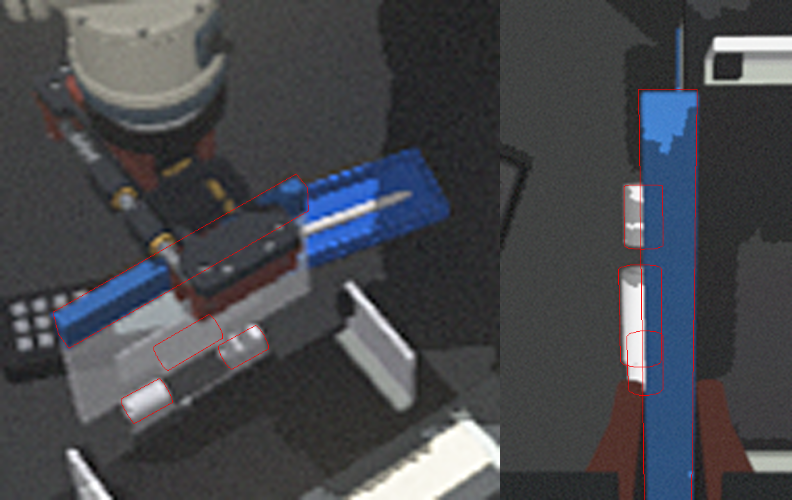

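Outlines of the fixed knuckles, guard knuckle and rail all match. The remaining correction is about (−0.5, +1.3). I'll descend into the gap gently.

Request:
move_arm([
  [-0.5, 1.3, -2, 0, 0, 0, 4],
  [-0.5, 1.3, -6, 0, 0, 0, 4],
  [-0.5, 1.3, -10, 0, 0, 0, 4],
  [-0.5, 1.3, -14, 0, 0, 0, 4],
  [-0.5, 1.3, -17, 0, 0, 0, 4],
])

```text
t: 11.53
ee_pos: [575.2, -161.5, 227.7]
orientation: [-3.127, -0.298, 0.001]
ft_force: [0.2, 0.6, -3.5]
width: 11.5
```

Request:
move_arm([
  [0, 0, 0, 0, 0, 0, 4],
  [0, 0, 0, 0, 0, 0, 4],
  [0, 0, 0, 0, 0, 0, 4],
  [0, 0, 0, 0, 0, 0, 4],
  [0, 0, 0, 0, 0, 0, 4],
])

```text
t: 11.95
ee_pos: [575.6, -161.6, 228.7]
orientation: [3.127, 0.298, 0.001]
ft_force: [-0.4, 0.2, -3.2]
width: 12.0
```

```bash
cat > chk.py <<'E'
from h import *
import sys
np.set_printoptions(precision=3,suppress=True)
o=get_obs(); y=yaw(); e=o["ee_pos"]; print(o["t"],e,y,o["orientation"],o["ft_force"],o["moment"],o["width"])
s=get_image("scene"); w=get_image("wrist"); z=e[2]-85.5
for n,im,F in(("s",s,[562.4,-162,.185]),("w",w,[565,-161.9,.19])):
    x,v=fitscore(lambda p:railscore(im,p,z),[e[0],e[1]+2,y],[2,2,.03]); t=np.array(F[:2])+12*np.array([np.cos(.188),np.sin(.188)]); print(n,x,v,"move",t-x[:2],"dz",118+6-z)
hs=hulls_fixed(s,[562.4,-162,.185])
x=np.array([e[0],e[1]+2.2]); k=np.array([*x,z-6])-12*np.array([np.cos(y),np.sin(y),0])
draw(w,hulls_fixed(w,[565,-161.9,.19])+[kn_hull(w,[*k,y])],"w5.png",(80,240,220,320),5)
draw(s,hs+[kn_hull(s,[*(k+[-2.5,0,0]),y])],"s5.png",(185,245,205,265),8)
a,b=cv2.resize(cv2.imread("pics/s5.png"),(480,480)),cv2.resize(cv2.imread("pics/w5.png"),(300,480)); cv2.imwrite("pics/"+sys.argv[1],np.hstack([a,b]))
E
python3 chk.py c5.png
```

```text
11.95 [ 575.621 -161.63   228.715] 0.18993291991600625 [3.127 0.298 0.001] [-0.442  0.193 -3.223] [-0.063 -0.101 -0.009] 11.965007409406187
s [ 570.978 -159.379    0.235] 62.709639153902785 move [ 3.211 -0.378] dz -19.214786842516133
w [ 576.45  -159.334    0.19 ] 89.4827550056129 move [ 0.339 -0.323] dz -19.214786842516133
```

View pics/c5.png

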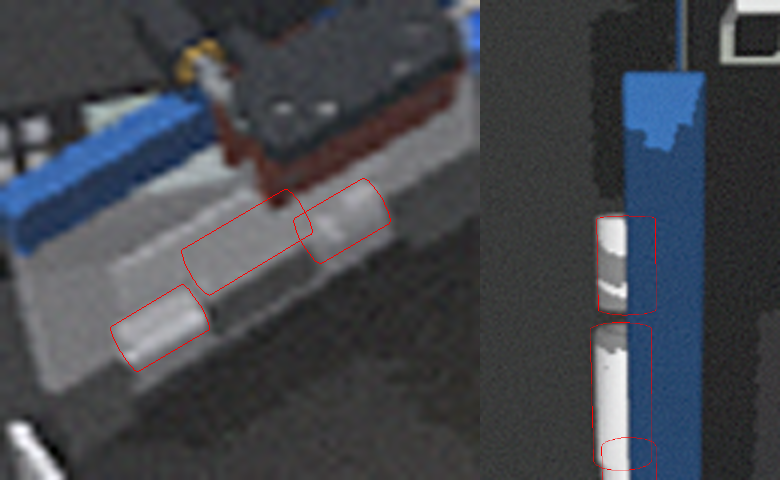

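Request:
move_arm([
  [0.3, -0.3, -3, 0, 0, 0, 4],
  [0.3, -0.3, -7, 0, 0, 0, 4],
  [0.3, -0.3, -11, 0, 0, 0, 4],
  [0.3, -0.3, -15, 0, 0, 0, 4],
  [0.3, -0.3, -18, 0, 0, 0, 4],
])

```text
t: 12.47
ee_pos: [575.5, -161.8, 209.7]
orientation: [-3.127, -0.298, 0.001]
ft_force: [0.4, -0.4, -3.4]
width: 11.7
```

Request:
move_arm([
  [0, 0, -1, 0, 0, 0, 4],
  [0, 0, -1, 0, 0, 0, 4],
  [0, 0, -1, 0, 0, 0, 4],
  [0, 0, -1, 0, 0, 0, 4],
  [0, 0, -1, 0, 0, 0, 4],
])

```text
t: 12.88
ee_pos: [576.0, -161.9, 209.7]
orientation: [3.127, 0.298, 0.001]
ft_force: [-0.0, -0.2, -3.2]
width: 11.7
```

```bash
python3 chk.py c6.png; python3 - <<'E'
from h import *
np.set_printoptions(precision=2,suppress=True)
for n in("wrist","scene","top"):
    im=get_image(n)
    for l in["guard_bore","guard_bore_left","guard_bore_right","fixed_bore"]:
        print(n,l,[(round(d["p"],2),np.round(d["location"],1)) for d in mark_of(im,l)[:2]])
E
```

```text
12.8833 [ 575.958 -161.917  209.746] 0.18999770707562552 [3.127 0.298 0.001] [-0.036 -0.236 -3.215] [-0.039 -0.08   0.008] 11.737277364187136
s [ 567.905 -160.051    0.295] 62.0565371024735 move [6.284 0.294] dz -0.24584066308025854
w [ 576.783 -159.59     0.19 ] 89.44123651760671 move [ 0.006 -0.068] dz -0.24584066308025854
wrist guard_bore []
wrist guard_bore_left [(0.76, array([188.6, 267. ]))]
wrist guard_bore_right [(0.74, array([232.1, 269.2])), (0.54, array([266. , 277.9]))]
wrist fixed_bore []
scene guard_bore [(0.79, array([245.4, 423.3])), (0.67, array([222.1, 237. ]))]
scene guard_bore_left [(0.72, array([215.4, 240.2])), (0.62, array([242.1, 434.5]))]
scene guard_bore_right [(0.77, array([220.6, 226.9])), (0.57, array([247.6, 422.4]))]
scene fixed_bore [(0.83, array([214.2, 238.2]))]
top guard_bore [(0.82, array([121.2, 157.2]))]
top guard_bore_left [(0.69, array([219.4, 348.9])), (0.58, array([118.9, 147.6]))]
top guard_bore_right [(0.66, array([121.4, 168.6]))]
top fixed_bore [(0.19, array([250. , 155.5]))]
```

View pics/c6.png

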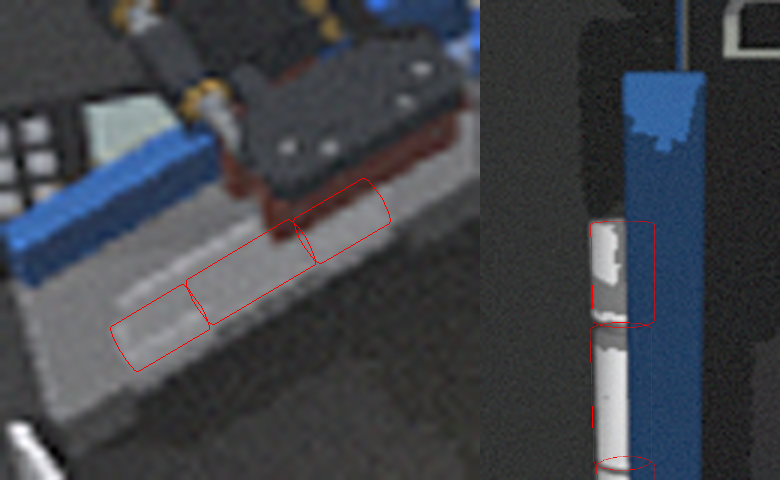

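In the wrist view the three tubes are nearly in line. The guard knuckle's left edge looks about 1 px (≈1 mm) too far +x, so I'll measure the edges at subpixel.

```bash
cat > edge.py <<'E'
from h import *
np.set_printoptions(precision=2,suppress=True)
o=get_obs(); y=yaw(); e=o["ee_pos"]; print(o["t"],e,y,o["ft_force"])
im=get_image("wrist"); g=np.mean([get_image("wrist")["color"].astype(float).mean(2) for _ in range(4)],0)
z=e[2]-85.5; k=np.array([e[0]+.4,e[1]+2.2,z-6])-12*np.array([np.cos(y),np.sin(y),0])
F=[565,-161.9,.19]; hf=hulls_fixed(im,F); hk=kn_hull(im,[*k,y])
def left(h,row):
    xs=[]
    for a,b in zip(h,np.roll(h,-1,0)):
        if (a[1]-row)*(b[1]-row)<0: xs.append(a[0]+(b[0]-a[0])*(row-a[1])/(b[1]-a[1]))
    return min(xs) if xs else None
for n,h in(("farfix",hf[0]),("guard",hk),("nearfix",hf[1])):
    r0,r1=h[:,1].min(),h[:,1].max(); D=[];E=[]
    for r in range(int(r0+4),int(r1-4)):
        l=left(h,r); c0=int(l)-7; p=g[r,c0:c0+13]
        if p.max()-p[:4].mean()<40: continue
        bg=p[:4].mean(); T=bg+45; i=np.argmax(p>T)
        if i==0: continue
        x=c0+i-1+(T-p[i-1])/(p[i]-p[i-1]); D.append(x-l); E.append((r,x))
    print(n,round(r0,1),round(r1,1),len(D),np.median(D) if D else None,np.std(D))
    if E: E=np.array(E); print("   line",np.polyfit(E[:,0]-200,E[:,1],1))
xx=k.copy(); print("px per mm x",(proj(im,xx+[1,0,0])-proj(im,xx))[0],"z",(proj(im,xx+[0,0,1])-proj(im,xx))[0])
E
python3 edge.py
```

```text
13.7333 [ 575.78 -161.87  209.5 ] 0.1900285210226617 [ 0.48  0.34 -3.21]
farfix 153.2 188.7 27 -0.15328088434307574 0.41895844115018976
   line [  0.06 258.89]
guard 187.0 236.3 41 0.9325802451685945 0.3329784989271447
   line [  0.01 258.1 ]
nearfix 231.8 267.1 8 0.14269459250064642 0.4908668155316408
   line [ -0.02 259.72]
px per mm x [1.09 0.2 ] z [-0.05  0.32]
```

Request:
move_arm([
  [-0.3, 0, -0.1, 0, 0, 0, 4],
  [-0.3, 0, -0.1, 0, 0, 0, 4],
  [-0.3, 0, -0.1, 0, 0, 0, 4],
  [-0.3, 0, -0.1, 0, 0, 0, 4],
  [-0.3, 0, -0.1, 0, 0, 0, 4],
])

```text
t: 14.4
ee_pos: [575.5, -161.9, 209.4]
orientation: [3.127, 0.298, -0.0]
ft_force: [-1.2, 0.3, -3.2]
width: 11.5
```

```bash
python3 edge.py; python3 - <<'E'
from h import *
np.set_printoptions(precision=2,suppress=True)
o=get_obs();print(o["t"],o["ee_pos"],np.abs(o["qvel"]).max(),o["ft_force"],o["moment"])
s=get_image("scene"); w=get_image("wrist"); a=s["color"][190:240,205:265].astype(float).mean(2); a=cv2.resize(((a-40)*1.6).clip(0,255).astype(np.uint8),None,fx=8,fy=8,interpolation=cv2.INTER_CUBIC)
b=cv2.resize(w["color"][140:280,230:290,::-1],None,fx=4.5,fy=4.5,interpolation=cv2.INTER_CUBIC)[:560]
a=cv2.cvtColor(a,cv2.COLOR_GRAY2BGR); c=np.zeros((560,480+b.shape[1],3),np.uint8); c[:400,:480]=a; c[:b.shape[0],480:]=b; cv2.imwrite("pics/c7.png",c)
E
```

```text
14.4 [ 575.49 -161.88  209.4 ] 0.18999330500557443 [-1.2   0.27 -3.23]
farfix 153.3 188.8 27 -0.22430328551882894 0.39200831738934133
   line [  0.06 259.13]
guard 187.0 236.3 41 0.9280880301339494 0.3240514938865445
   line [  0.01 258.1 ]
nearfix 231.8 267.2 8 0.08665467482376243 0.5570478045312
   line [ -0.02 260.19]
px per mm x [1.09 0.2 ] z [-0.05  0.32]
14.65 [ 575.51 -161.85  209.4 ] 0.0009013173022243537 [-0.32  0.26 -3.05] [-0.01 -0.11 -0.01]
```

View pics/c7.png

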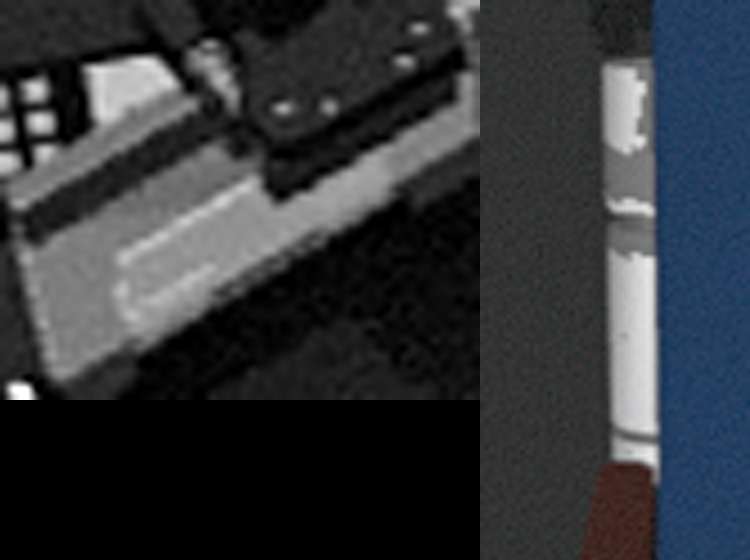

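```bash
python3 - <<'E'
s=open('edge.py').read()
s=s.replace("T=bg+45","T=(bg+p[-4:].max())/2").replace("E.append((r,x))","E.append((r,x,l))").replace('print("   line",np.polyfit(E[:,0]-200,E[:,1],1))','print("   row",E[:,0].mean(),"x",E[:,1].mean(),"slope",np.polyfit(E[:,0],E[:,1],1)[0],"pred",E[:,2].mean(),np.polyfit(E[:,0],E[:,2],1)[0])')
open('edge.py','w').write(s)
E
python3 edge.py
```

```text
14.75 [ 575.49 -161.89  209.41] 0.18996162918869147 [ 0.09  0.34 -3.98]
farfix 153.3 188.8 27 0.22857105488679963 0.4671568503459863
   row 170.0 x 257.51017972344675 slope 0.018238755566300887 pred 257.187424271195 0.023054353483429175
guard 187.0 236.3 41 1.3343311501614608 0.10114107413751149
   row 211.0 x 258.45566597461533 slope 0.025954498991806664 pred 257.1490151009909 0.02402516009500211
nearfix 231.8 267.2 8 0.3346912976298313 0.4383040232434033
   row 238.5 x 259.26269573132265 slope -0.039080976863145815 pred 258.7853355407715 0.010577610560838368
px per mm x [1.09 0.2 ] z [-0.05  0.32]
```

```bash
python3 -c "
from workcell import *
print(close_job())"
```

```text
the job is handed in; nothing more can be done
None
```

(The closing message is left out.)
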